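# Find the pump's loose hold-down bolt and hold its cap open

### The job

One of the three hold-down bolts of the pump is loose: tap the end of each bolt from above with the fingers, one after the other from the robot's left to its right, and feel which one gives. Then lift the cap over the loose bolt by its handle bar to at least 45 degrees and finish holding it up there by the bar, still, so that a fitter can get a spanner on the nut. Leave the other two caps shut and the things lying around where they are.

Things in the scene. Friction and masses are not known exactly. Their poses are not given: they have to be found in the camera images.
- bolt_a: Bolt a: upright round steel end, 18 mm diameter, 16 mm proud of its cap through a 28 mm hole; origin: centre of its top face, 74 mm above the table, z up. All look alike; letters say nothing of place. Pressed from above with 5 N a tight bolt does not give; the loose one moves from 0.5 N, stops 8 mm down at 2.5 N and springs back.
- bar_a (a point): Middle of the handle bar of bolt a's cap: level round steel bar, 10 mm diameter, 48 mm free between its two arms, on the robot's side of the bolt, 62 mm from the bolt's axis, 36 mm in front of the cap's edge, 66 mm above the table when shut, 54 mm free under it. y along the bar; cap shut: x level towards bolt and hinge, z up. Turns freely in a front-and-back pinch.
- cap_a: Grey plastic cap (66 x 52 mm, about 0.1 kg) over the nut of bolt a. Origin: middle of its hinge line, 56 mm above the table, 40 mm beyond the bolt's axis. y along the hinge, x away from the robot; the bar is at (-102, 0, 10) mm in this frame. z is upright when shut; its lean from upright is the opening angle: the bar side rises and swings over to the hinge, stop at 1.2 rad. Falls shut when let go.
- bolt_b: Bolt b: upright round steel end, 18 mm diameter, 16 mm proud of its cap through a 28 mm hole; origin: centre of its top face, 74 mm above the table, z up. All look alike; letters say nothing of place. Pressed from above with 5 N a tight bolt does not give; the loose one moves from 0.5 N, stops 8 mm down at 2.5 N and springs back.
- bar_b (a point): Middle of the handle bar of bolt b's cap: level round steel bar, 10 mm diameter, 48 mm free between its two arms, on the robot's side of the bolt, 62 mm from the bolt's axis, 36 mm in front of the cap's edge, 66 mm above the table when shut, 54 mm free under it. y along the bar; cap shut: x level towards bolt and hinge, z up. Turns freely in a front-and-back pinch.
- cap_b: Grey plastic cap (66 x 52 mm, about 0.1 kg) over the nut of bolt b. Origin: middle of its hinge line, 56 mm above the table, 40 mm beyond the bolt's axis. y along the hinge, x away from the robot; the bar is at (-102, 0, 10) mm in this frame. z is upright when shut; its lean from upright is the opening angle: the bar side rises and swings over to the hinge, stop at 1.2 rad. Falls shut when let go.
- bolt_c: Bolt c: upright round steel end, 18 mm diameter, 16 mm proud of its cap through a 28 mm hole; origin: centre of its top face, 74 mm above the table, z up. All look alike; letters say nothing of place. Pressed from above with 5 N a tight bolt does not give; the loose one moves from 0.5 N, stops 8 mm down at 2.5 N and springs back.
- bar_c (a point): Middle of the handle bar of bolt c's cap: level round steel bar, 10 mm diameter, 48 mm free between its two arms, on the robot's side of the bolt, 62 mm from the bolt's axis, 36 mm in front of the cap's edge, 66 mm above the table when shut, 54 mm free under it. y along the bar; cap shut: x level towards bolt and hinge, z up. Turns freely in a front-and-back pinch.
- cap_c: Grey plastic cap (66 x 52 mm, about 0.1 kg) over the nut of bolt c. Origin: middle of its hinge line, 56 mm above the table, 40 mm beyond the bolt's axis. y along the hinge, x away from the robot; the bar is at (-102, 0, 10) mm in this frame. z is upright when shut; its lean from upright is the opening angle: the bar side rises and swings over to the hinge, stop at 1.2 rad. Falls shut when let go.
- rail: Steel mounting rail, 215 x 360 x 12 mm, fixed on the table, carrying three feet (70 x 52 mm, 28 mm high) in a row along its y, about 110 mm apart, and behind them a grey pump body (up to 77 mm high). Origin: on the table under the middle of the row of bolts; x points away from the robot to the pump, y along the row to the robot's left, z up.
- spacer: Bystander, to be left alone: loose round steel spacer, 28 mm diameter, 13 mm high, on the rail between two feet; origin under its centre.
- collar: Bystander, to be left alone: loose dark steel collar, 28 mm diameter, 22 mm high, on the rail between the other two feet; origin under its centre.
- wrench: Bystander, to be left alone: loose wrench lying at the left end of the rail, along its own x; origin under its middle.
- tape: Bystander, to be left alone: loose black tape roll, 72 mm diameter, 19 mm high, in front of the rail; origin under its centre.
- link: Bystander, to be left alone: loose steel link rod with bushes, 170 mm long, 24 mm thick, lying to the left; origin under its middle.
- elbow: Bystander, to be left alone: loose white plastic pipe elbow, arms 58 mm long, 42 mm high, to the right; origin under its bend.
- tin: Bystander, to be left alone: loose tin, 74 mm diameter, 100 mm high, to the right; origin under its centre.

How it is judged (in metres and radians):
On the way, in this order (a step that is already met when the one before it is completed fails the run):
1. the left-hand bolt is tapped with the fingers (over 1 N) (((y of bolt_a in the frame of rail between 0.06 and 0.2 m and contact force between the fingers and bolt_a above 1 N) or (y of bolt_b in the frame of rail between 0.06 and 0.2 m and contact force between the fingers and bolt_b above 1 N) or (y of bolt_c in the frame of rail between 0.06 and 0.2 m and contact force between the fingers and bolt_c above 1 N))), for 0.02 s.
2. then the middle bolt is tapped (((y of bolt_a in the frame of rail between -0.06 and 0.06 m and contact force between the fingers and bolt_a above 1 N) or (y of bolt_b in the frame of rail between -0.06 and 0.06 m and contact force between the fingers and bolt_b above 1 N) or (y of bolt_c in the frame of rail between -0.06 and 0.06 m and contact force between the fingers and bolt_c above 1 N))), for 0.02 s.
3. then the right-hand bolt is tapped (((y of bolt_a in the frame of rail between -0.2 and -0.06 m and contact force between the fingers and bolt_a above 1 N) or (y of bolt_b in the frame of rail between -0.2 and -0.06 m and contact force between the fingers and bolt_b above 1 N) or (y of bolt_c in the frame of rail between -0.2 and -0.06 m and contact force between the fingers and bolt_c above 1 N))), for 0.02 s.
4. the loose bolt's cap is lifted (((height (world z) of bolt_a above 0.07415 m and angle between cap_a's own z axis and vertical above 0.7 rad) or (height (world z) of bolt_b above 0.07415 m and angle between cap_b's own z axis and vertical above 0.7 rad) or (height (world z) of bolt_c above 0.07415 m and angle between cap_c's own z axis and vertical above 0.7 rad))), for 0.2 s.
At the end, for the whole second after the job is handed in: The loose bolt's cap (loose: at rest 0.3 mm prouder) is open over 0.7 rad (40 degrees), still (under 0.2 rad/s), its bar between the fingers (over 0.4 N, within 30 mm of the grasp point); the other caps are open under 0.25 rad; no bystander has moved 30 mm (((height (world z) of bolt_a above 0.07415 m and angle between cap_a's own z axis and vertical above 0.7 rad and angular speed of cap_a below 0.2 rad/s and distance between the grasp point and bar_a below 0.03 m and contact force between the fingers and cap_a above 0.4 N) or (height (world z) of bolt_b above 0.07415 m and angle between cap_b's own z axis and vertical above 0.7 rad and angular speed of cap_b below 0.2 rad/s and distance between the grasp point and bar_b below 0.03 m and contact force between the fingers and cap_b above 0.4 N) or (height (world z) of bolt_c above 0.07415 m and angle between cap_c's own z axis and vertical above 0.7 rad and angular speed of cap_c below 0.2 rad/s and distance between the grasp point and bar_c below 0.03 m and contact force between the fingers and cap_c above 0.4 N)) and not ((not (height (world z) of bolt_a above 0.07415 m) and angle between cap_a's own z axis and vertical above 0.25 rad) or (not (height (world z) of bolt_b above 0.07415 m) and angle between cap_b's own z axis and vertical above 0.25 rad) or (not (height (world z) of bolt_c above 0.07415 m) and angle between cap_c's own z axis and vertical above 0.25 rad)) and distance of each of spacer, collar, wrench, tape, link, elbow, tin from where it was at the start of the episode below 0.03 m); the arm keeps its last pose, push and grip.
It fails at once if the cap of a tight bolt is lifted (over 0.25 rad) ((not (height (world z) of bolt_a above 0.07415 m) and angle between cap_a's own z axis and vertical above 0.25 rad) or (not (height (world z) of bolt_b above 0.07415 m) and angle between cap_b's own z axis and vertical above 0.25 rad) or (not (height (world z) of bolt_c above 0.07415 m) and angle between cap_c's own z axis and vertical above 0.25 rad)).
It fails at once if a bystander is moved 30 mm or more (distance of any of spacer, collar, wrench, tape, link, elbow, tin from where it was at the start of the episode above 0.03 m).
It also fails if it takes over 50 s, if anything falls off the work surface, if the arm or the gripper's body presses on something with over 40 N, if the wrist force passes 120 N, or if a joint passes its speed limit or range.

### The arm

A 6-joint arm with a two-finger parallel gripper is mounted at the origin on the work surface. World frame = base frame: x ahead of the robot, y to its left, z up, the work surface at z = 0. Lengths are in mm, angles in rad, forces in N, time in s.
With the tool pointing down it reaches from about 400 to 925 mm from the base axis. Payload 12.5 kg.
Tool frame: the origin (TCP) lies on the centre line of the jaws, within the pads' length; the fingertips stand 19 mm ahead of it and the grasp point (between the pads) is the TCP; y points along the fingers, x is the direction in which the jaws open and shut, and the axes are right-handed (so a half turn about y gives the same grasp; the last joint's range is limited). The gripper opens to 95 mm and grips with 3 to 60 N. Pads are 20 mm wide; open, the fingers measure 119 mm over their backs; the gripper's body (75 mm by 180 mm) begins 59 mm behind the grasp point.
Start: joints at [-1.357, 0.491, 1.559, -0, 1.092, -0.106], TCP at [196.508, -593.32, 233.661] pointing down, gripper open.
Joint ranges: [-3.1, 3.1], [-0.84, 2.19], [0.05, 2.79], [-1.13, 4.28], [0.06, 2.93], [-2.69, 2.69]. Speed limits (rad/s): [2.22, 2.22, 2.79, 3.14, 3.14, 3.14].

### API

Orientations are given as [roll, pitch, yaw] about the fixed x, y, z axes, in that order (R = Rz(yaw) Ry(pitch) Rx(roll)).
In Python, from cell import env gives the robot as it stands. The module is installed in compiled form; this text tells all that it offers.
- The arm moves only by the tool move_arm, never from a script. Its argument "rows" is a list of rows, each an object of numbers: "tx", "ty", "tz": the shift along the tool's x, y, z in cm; "rx", "ry", "rz": the turn, a rotation vector about the tool's x, y, z in rad; "grip": the opening in per cent of the stroke, from 0 (shut) to 100 (fully open). In form: [{"tx": .., "ty": .., "tz": .., "rx": .., "ry": .., "rz": .., "grip": ..}, ...]. A call has 1 to 10 rows; each row shifts and turns the commanded pose from where the row before left it, along the tool's axes as they then stand; what a row does not reach is not made up. A row lasts 1/12 s, in which the tool goes at most 41.7 mm and 7.16 degrees, less where a joint would pass 70% of its speed; a pose out of reach is approached as far as the arm can. A call is refused whole if a number of a shift passes 4.17 or a number of a turn 0.125, either way. A call with a gripper value outside its range is refused whole. The fingers move at their own pace and stop on an object; the grip force is fixed at half the most. Time passes only in rows, so rows that do not move let the fingers close. It gives the time, the measured TCP pose, the force and the opening at its end, in the units of the state.
- env.state(): the state, without advancing time (a new reading comes with each control period).
- env.read_camera(name): name is "scene" or "top" or "wrist"; returns (picture, depth): 384x512x3 uint8, blue, green, red; 384x512 float32, mm along the optical axis (not along the pixel's ray), 0 where there is no reading.
- env.calibration(name): a dict with "vertical_fov" (degrees; the focal length in pixels is half the picture's height over the tangent of half this angle, whatever the lens; pixels are square), "cx", "cy" (the principal point, pixels), "dist" ([k1, k2, p1, p2, k3] as OpenCV has them; the pictures are not rectified), "eye" and "rotation" of the camera in the world. Camera axes: x right, y up, looking along -z (the intrinsics and any distortion apply to the point x, -y, -z); pixel columns grow to the right and rows downward; lengths in mm; the calibration is good to about 2 mm. A picture is of the moment at which its call begins: read the wrist's pose just before it. calibration takes no time and is no camera call; for the wrist camera it gives the pose at the moment of the call.
- env.job_done(): hands the job in, once; it reports no verdict.
The state is a dict: "t": time; "joints": joint angles; "qvel": joint speeds; "tau": joint torques, N m; "eef_pos": TCP position; "tcp_rot": TCP orientation; "ft_force": force on the tool from outside, world axes, zero at the start; "moment": the same for the moment, N m; "opening": opening from 0.0 (shut) to 1.0 (fully open).
Only numpy, scipy, OpenCV 4.12 (cv2) and the standard library are available. Lean on these libraries where they do the work, as an engineer would, in place of code of your own. Each camera call takes 0.05 s, during which the arm holds its last target.

## Working session

There is one attempt and no reset: what is moved stays moved. The work goes in short steps, Python scripts to look and compute and a tool call to move; the robot and the scene stay as the last step left them, time stands still between calls to the robot, and variables do not carry over. Pictures are saved under pics/ and viewed, and the job is handed in when it is done.

Besides the shell and the picture viewer there is one more tool, called after "Emit:" in YAML: its name, and indented under it one key for each argument. move_arm: Moves the arm, as the interface text tells. Its arguments: {"type":"object","properties":{"rows":{"type":"array"}},"required":["rows"]}

```bash
mkdir -p pics; ls; python3 - <<'E'
from cell import env
import cv2,numpy as np
print(env.state())
for n in ["scene","top"]:
    im,d=env.read_camera(n); cv2.imwrite(f"pics/{n}0.png",im); np.save(f"pics/{n}0.npy",d); print(n,env.calibration(n))
E
```

```text
pics
{'t': 0.0, 'joints': array([-1.35656888e+00,  4.91585896e-01,  1.55947317e+00,  1.42989562e-05,
        1.09166980e+00, -1.05624972e-01]), 'qvel': array([-0.00038215, -0.00111175, -0.00055806, -0.0004119 , -0.00110121,
       -0.00098409]), 'tau': array([ 2.28442397e-03, -6.12625051e+01, -2.58178639e+01,  6.93399156e-02,
        4.82590939e-02, -9.19180047e-05]), 'eef_pos': array([ 196.47817105, -593.07640131,  233.03720107]), 'tcp_rot': array([-1.57066393e+00,  1.12853538e-03, -1.25095043e+00]), 'ft_force': array([-0.12860633, -0.42508186, -1.1066897 ]), 'moment': array([-0.03296232,  0.00137018, -0.02458437]), 'opening': 0.998534717814825}
scene {'vertical_fov': 54.58734322357328, 'cx': 248.5562292034566, 'cy': 187.98193572400208, 'dist': array([-0.07165889,  0.        ,  0.        ,  0.        ,  0.        ]), 'eye': array([1343.05329264,  313.21540804,  632.03849328]), 'rotation': array([1.01093014e+00, 8.31779916e-04, 1.92757883e+00])}
top {'vertical_fov': 57.89192044918537, 'cx': 251.99471222799946, 'cy': 191.19944269541577, 'dist': array([-0.09845939,  0.        ,  0.        ,  0.        ,  0.        ]), 'eye': array([ 382.34365163,   11.96996533, 1222.78664737]), 'rotation': array([ 0.13503368, -0.01537887, -1.55825819])}
```

View pics/scene0.png

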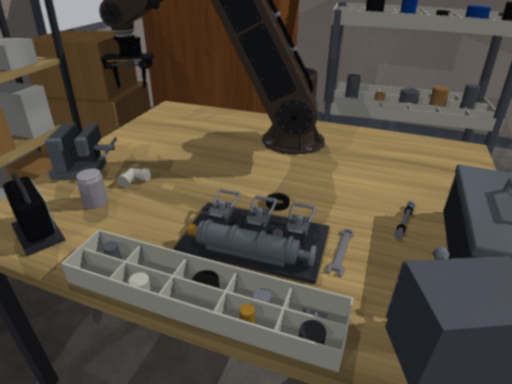

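View pics/top0.png

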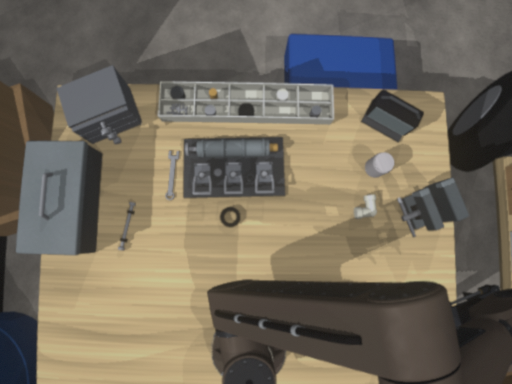

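The top view shows the rail at about (234,167), with three caps at (202,177), (233,177) and (264,177). The tape is at (230,216) and the wrench at (172,175). I'll zoom in for the bolts.

```bash
python3 - <<'E'
import cv2
im=cv2.imread("pics/top0.png")
c=im[130:205,175:295]; cv2.imwrite("pics/topz.png",cv2.resize(c,None,fx=6,fy=6,interpolation=cv2.INTER_CUBIC))
im=cv2.imread("pics/scene0.png")
c=im[180:270,180:340]; cv2.imwrite("pics/scz.png",cv2.resize(c,None,fx=5,fy=5,interpolation=cv2.INTER_CUBIC))
E
```

```text
(no output)
```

View pics/topz.png

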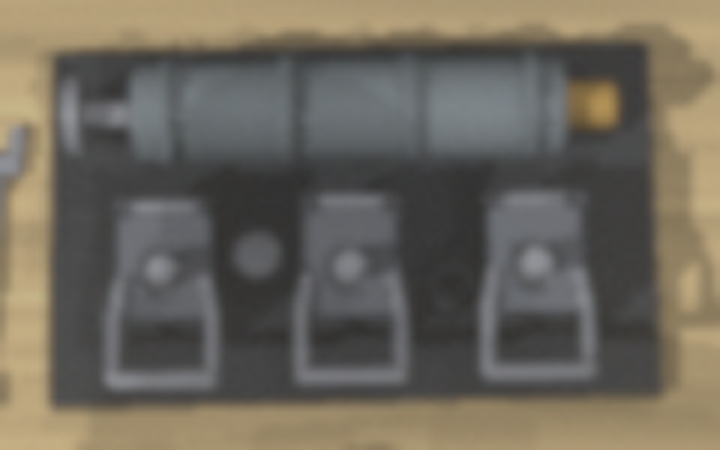

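View pics/scz.png

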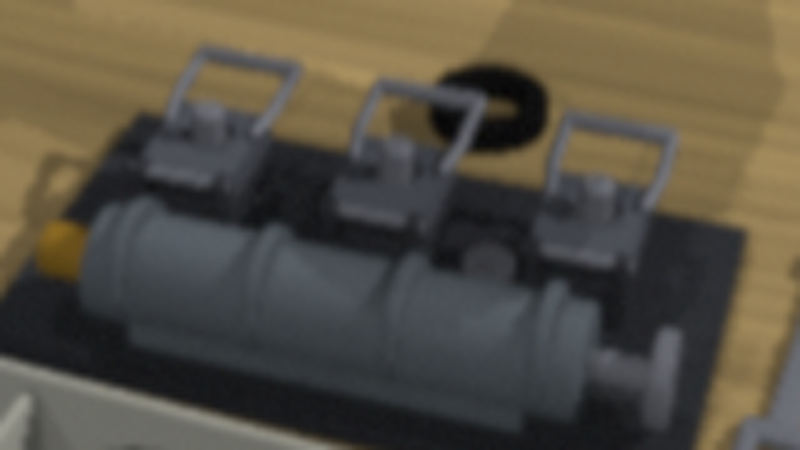

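Bolt ends in the zoom are at about (160,268), (348,264) and (536,262). Bar middles are at about (161,381), (350,377) and (538,374). I'll cast rays onto z=74 and z=66.

```bash
cat > h.py <<'E'
import numpy as np, cv2
from scipy.spatial.transform import Rotation as R
def K(c,h=384):
    f=h/2/np.tan(np.radians(c['vertical_fov'])/2)
    return np.array([[f,0,c['cx']],[0,f,c['cy']],[0,0,1.]])
def ray(c,uv):
    p=cv2.undistortPoints(np.array(uv,float).reshape(-1,1,2),K(c),np.array(c['dist'])).reshape(-1,2)
    d=np.c_[p[:,0],-p[:,1],-np.ones(len(p))]
    return d@R.from_euler('xyz',c['rotation']).as_matrix().T
def plane(c,uv,z):
    d=ray(c,uv); e=np.array(c['eye']); return e+d*((z-e[2])/d[:,2])[:,None]
def pts(c,d,uv):
    uv=np.array(uv); r=ray(c,uv); z=np.array([d[int(round(v)),int(round(u))] for u,v in uv]); return np.array(c['eye'])+r*z[:,None]
E
python3 - <<'E'
from cell import env
from h import *
np.set_printoptions(precision=1,suppress=True)
c=env.calibration("top"); d=np.load("pics/top0.npy"); 
im=cv2.imread("pics/top0.png")
def zz(x,y): return (175+(x+.5)/6-.5,130+(y+.5)/6-.5)
b=[zz(*p) for p in [(160,268),(348,264),(536,262)]]
# refine by brightness centroid
g=cv2.cvtColor(im,cv2.COLOR_BGR2GRAY).astype(float)
for i,(u,v) in enumerate(b):
    x0,y0=int(round(u)),int(round(v)); w=g[y0-3:y0+4,x0-3:x0+4]; w=np.clip(w-w.max()*.75,0,None)
    yy,xx=np.mgrid[y0-3:y0+4,x0-3:x0+4]; print((u,v),(w*xx).sum()/w.sum(),(w*yy).sum()/w.sum())
P=plane(c,b,74); print(P)
print(plane(c,[zz(*p) for p in [(161,381),(350,377),(538,374)]],66))
print(pts(c,d,b))
print(plane(c,[zz(*p) for p in [(52,55),(645,45),(660,393),(55,405)]],12))
E
```

```text
(201.25, 174.25) 200.81914893617022 174.25683890577508
(232.58333333333334, 173.58333333333334) 232.6768149882904 173.8056206088993
(263.9166666666667, 173.25) 263.876999448428 173.19746276889134
[[593.7 167.6  74. ]
 [597.5  62.3  74. ]
 [600.2 -43.1  74. ]]
[[530.9 166.   66. ]
 [534.7  60.2  66. ]
 [537.9 -45.1  66. ]]
[[593.4 167.4  75.4]
 [597.9  62.4  71.7]
 [600.2 -43.1  74. ]]
[[ 734.3  245.7   12. ]
 [ 746.  -110.8   12. ]
 [ 535.  -119.6   12. ]
 [ 522.7  235.    12. ]]
```

Measured bolts are (594,168), (597.5,62) and (600,-43), and bars lie 62.8 mm in front, against 62 given. The row yaw is about +0.03. Rail corners give roughly 212 x 357 mm, which fits. Next: turn to yaw 0.03 and shut the fingers.

Emit:
move_arm:
  rows:
    - {"ry": -0.125,"grip": 0}
    - {"ry": -0.125,"grip": 0}
    - {"ry": -0.125,"grip": 0}
    - {"ry": -0.125,"grip": 0}
    - {"ry": -0.125,"grip": 0}
    - {"ry": -0.125,"grip": 0}
    - {"ry": -0.125,"grip": 0}
    - {"ry": -0.125,"grip": 0}
    - {"ry": -0.125,"grip": 0}
    - {"ry": -0.125,"grip": 0}

```text
validation failed for argument at $.ro...
```

Emit:
move_arm:
  rows:
    - {"tx": 0,"ty": 0,"tz": 0,"rx": 0,"ry": -0.125,"rz": 0,"grip": 0}
    - {"tx": 0,"ty": 0,"tz": 0,"rx": 0,"ry": -0.125,"rz": 0,"grip": 0}
    - {"tx": 0,"ty": 0,"tz": 0,"rx": 0,"ry": -0.125,"rz": 0,"grip": 0}
    - {"tx": 0,"ty": 0,"tz": 0,"rx": 0,"ry": -0.125,"rz": 0,"grip": 0}
    - {"tx": 0,"ty": 0,"tz": 0,"rx": 0,"ry": -0.125,"rz": 0,"grip": 0}
    - {"tx": 0,"ty": 0,"tz": 0,"rx": 0,"ry": -0.125,"rz": 0,"grip": 0}
    - {"tx": 0,"ty": 0,"tz": 0,"rx": 0,"ry": -0.125,"rz": 0,"grip": 0}
    - {"tx": 0,"ty": 0,"tz": 0,"rx": 0,"ry": -0.125,"rz": 0,"grip": 0}
    - {"tx": 0,"ty": 0,"tz": 0,"rx": 0,"ry": -0.125,"rz": 0,"grip": 0}
    - {"tx": 0,"ty": 0,"tz": 0,"rx": 0,"ry": -0.125,"rz": 0,"grip": 0}

```text
t: 0.93
eef_pos: [196.5, -593.2, 233.3]
tcp_rot: [-1.57, 0.0, 0.005]
ft_force: [0.1, 1.3, 0.3]
opening: 0.355
```

Emit:
move_arm:
  rows:
    - {"tx": 1.6,"ty": 0,"tz": 3.2,"rx": 0,"ry": -0.025,"rz": 0,"grip": 0}
    - {"tx": 1.6,"ty": 0,"tz": 3.2,"rx": 0,"ry": 0,"rz": 0,"grip": 0}
    - {"tx": 1.6,"ty": 0,"tz": 3.2,"rx": 0,"ry": 0,"rz": 0,"grip": 0}
    - {"tx": 1.6,"ty": 0,"tz": 3.2,"rx": 0,"ry": 0,"rz": 0,"grip": 0}
    - {"tx": 1.6,"ty": 0,"tz": 3.2,"rx": 0,"ry": 0,"rz": 0,"grip": 0}
    - {"tx": 1.6,"ty": 0,"tz": 3.2,"rx": 0,"ry": 0,"rz": 0,"grip": 0}
    - {"tx": 1.6,"ty": 0,"tz": 3.2,"rx": 0,"ry": 0,"rz": 0,"grip": 0}
    - {"tx": 1.6,"ty": 0,"tz": 3.2,"rx": 0,"ry": 0,"rz": 0,"grip": 0}
    - {"tx": 1.6,"ty": 0,"tz": 3.2,"rx": 0,"ry": 0,"rz": 0,"grip": 0}
    - {"tx": 1.6,"ty": 0,"tz": 3.2,"rx": 0,"ry": 0,"rz": 0,"grip": 0}

```text
t: 1.77
eef_pos: [349.8, -268.3, 233.6]
tcp_rot: [-1.571, 0.0, 0.024]
ft_force: [1.3, -0.1, 0.5]
opening: 0.005
```

Emit:
move_arm:
  rows:
    - {"tx": 1.6,"ty": 0,"tz": 3.2,"rx": 0,"ry": 0,"rz": 0,"grip": 0}
    - {"tx": 1.6,"ty": 0,"tz": 3.2,"rx": 0,"ry": 0,"rz": 0,"grip": 0}
    - {"tx": 1.6,"ty": 0,"tz": 3.2,"rx": 0,"ry": 0,"rz": 0,"grip": 0}
    - {"tx": 1.6,"ty": 0,"tz": 3.2,"rx": 0,"ry": 0,"rz": 0,"grip": 0}
    - {"tx": 1.6,"ty": 0,"tz": 3.2,"rx": 0,"ry": 0,"rz": 0,"grip": 0}
    - {"tx": 1.6,"ty": 0,"tz": 3.2,"rx": 0,"ry": 0,"rz": 0,"grip": 0}
    - {"tx": 1.6,"ty": 0,"tz": 3.2,"rx": 0,"ry": 0,"rz": 0,"grip": 0}
    - {"tx": 1.6,"ty": 0,"tz": 3.2,"rx": 0,"ry": 0,"rz": 0,"grip": 0}
    - {"tx": 1.6,"ty": 0,"tz": 3.2,"rx": 0,"ry": 0,"rz": 0,"grip": 0}
    - {"tx": 0,"ty": 0,"tz": 0,"rx": 0,"ry": 0,"rz": 0,"grip": 0}

```text
t: 2.6
eef_pos: [488.2, 25.6, 233.4]
tcp_rot: [-1.57, -0.001, 0.028]
ft_force: [-0.4, -0.2, -0.1]
opening: 0.002
```

```bash
python3 - <<'E'
from cell import env
import cv2,numpy as np
c=env.calibration("wrist")
im,d=env.read_camera("wrist"); cv2.imwrite("pics/w1.png",im); np.save("pics/w1.npy",d); np.save("pics/w1c.npy",c,allow_pickle=True); print(c); print({k:np.round(v,3) for k,v in env.state().items()})
E
```

```text
{'vertical_fov': 59.576575801615874, 'cx': 253.64338590914616, 'cy': 192.65821758092395, 'dist': array([-0.03297229,  0.        ,  0.        ,  0.        ,  0.        ]), 'eye': array([486.10505656, 103.14970436, 382.92177583]), 'rotation': array([-0.27764098, -0.00049715,  0.02713718])}
{'t': np.float64(2.65), 'joints': array([-0.087,  0.297,  1.886,  0.   ,  0.958, -0.115]), 'qvel': array([-0.064, -0.019,  0.034, -0.011, -0.001, -0.043]), 'tau': array([ 2.4920e+00, -4.4821e+01, -2.4536e+01,  2.6300e-01,  3.2000e-02,
        6.3900e-01]), 'eef_pos': array([487.187,  23.733, 233.233]), 'tcp_rot': array([-1.571,  0.   ,  0.028]), 'ft_force': array([-0.478,  0.088,  0.135]), 'moment': array([-0.031, -0.119,  0.041]), 'opening': np.float64(0.006)}
```

View pics/w1.png

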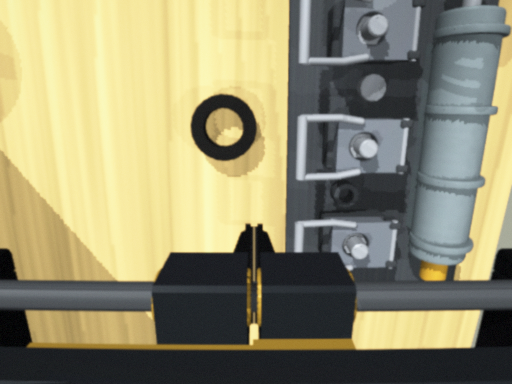

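The wrist view shows all three bolts at about (375,25), (366,146) and (358,246). The spacer is at (372,87), the collar at (346,194) and the tape at (224,127). I'll zoom in on the top faces.

```bash
python3 - <<'E'
import cv2
im=cv2.imread("pics/w1.png")
c=im[0:280,280:440]; cv2.imwrite("pics/w1z.png",cv2.resize(cv2.rotate(c,cv2.ROTATE_90_CLOCKWISE),None,fx=2.8,fy=2.8,interpolation=cv2.INTER_CUBIC))
from h import *
C=np.load("pics/w1c.npy",allow_pickle=True).item()
np.set_printoptions(precision=1,suppress=True)
g=cv2.cvtColor(im,cv2.COLOR_BGR2GRAY)
for (u,v) in [(375,25),(366,146),(358,246)]:
    m=np.zeros_like(g); m[max(v-20,0):v+20,u-20:u+20]=(g[max(v-20,0):v+20,u-20:u+20]>185)
    n,l,s,ce=cv2.connectedComponentsWithStats(m); k=1+np.argmax(s[1:,4]); print(s[k],ce[k],plane(C,[ce[k]],74))
print(plane(C,[(304,30),(302,146),(297,250)],66))
E
```

```text
[378  17   8  10  32] [381.8  21.5] [[593.  168.7  74. ]]
[360 140  17  17 215] [368.2 147.8] [[593.6  61.2  74. ]]
[352 244  16  15 171] [359.4 250.5] [[597.3 -42.8  74. ]]
[[528.5 161.1  66. ]
 [533.2  60.   66. ]
 [535.2 -47.6  66. ]]
```

View pics/w1z.png

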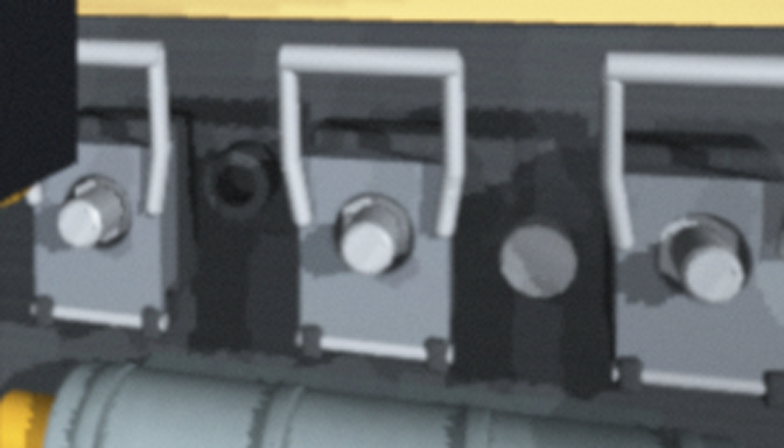

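```bash
python3 - <<'E'
from h import *
C=np.load("pics/w1c.npy",allow_pickle=True).item()
np.set_printoptions(precision=1,suppress=True)
f=lambda p:(280+(p[1]+.5)/2.8-.5,279-((p[0]+.5)/2.8-.5))
print(plane(C,[f(p) for p in [(713,272),(368,248),(81,223)]],74))
print(plane(C,[f(p) for p in [(371,59)]],66))
print(plane(C,[f(p) for p in [(282,57),(460,64),(608,68)]],66))
from cell import env
s=env.state();print(s['eef_pos'],s['tcp_rot'])
E
```

```text
[[589.  166.   74. ]
 [593.7  61.1  74. ]
 [597.2 -42.7  74. ]]
[[532.1  59.2  66. ]]
[[533.4  28.3  66. ]
 [531.8  88.6  66. ]
 [530.2 134.7  66. ]]
[487.2  23.7 233.2] [-1.6  0.   0. ]
```

Emit:
move_arm:
  rows:
    - {"tx": 2.18,"ty": 1.0,"tz": 2.8,"rx": 0,"ry": 0,"rz": 0,"grip": 0}
    - {"tx": 2.18,"ty": 2.0,"tz": 2.8,"rx": 0,"ry": 0,"rz": 0,"grip": 0}
    - {"tx": 2.18,"ty": 2.0,"tz": 2.8,"rx": 0,"ry": 0,"rz": 0,"grip": 0}
    - {"tx": 2.18,"ty": 2.0,"tz": 2.8,"rx": 0,"ry": 0,"rz": 0,"grip": 0}
    - {"tx": 2.18,"ty": 2.0,"tz": 2.8,"rx": 0,"ry": 0,"rz": 0,"grip": 0}
    - {"tx": 0,"ty": 2.0,"tz": 0,"rx": 0,"ry": 0,"rz": 0,"grip": 0}
    - {"tx": 0,"ty": 1.5,"tz": 0,"rx": 0,"ry": 0,"rz": 0,"grip": 0}
    - {"tx": 0,"ty": 0,"tz": 0,"rx": 0,"ry": 0,"rz": 0,"grip": 0}
    - {"tx": 0,"ty": 0,"tz": 0,"rx": 0,"ry": 0,"rz": 0,"grip": 0}

```text
t: 3.4
eef_pos: [591.9, 163.0, 108.2]
tcp_rot: [-1.571, 0.002, 0.023]
ft_force: [0.1, -0.8, 0.2]
opening: 0.007
```

```bash
python3 - <<'E'
from cell import env
import cv2,numpy as np
c=env.calibration("wrist")
im,d=env.read_camera("wrist"); cv2.imwrite("pics/w2.png",im); np.save("pics/w2c.npy",c,allow_pickle=True)
s=env.state(); print(s['eef_pos'],s['tcp_rot'],s['ft_force'])
E
```

```text
[592.39995848 163.03052729 109.21052918] [-1.57096873e+00 -8.10069422e-05  2.30580062e-02] [0.50622566 1.41114847 1.59583713]
```

View pics/w2.png

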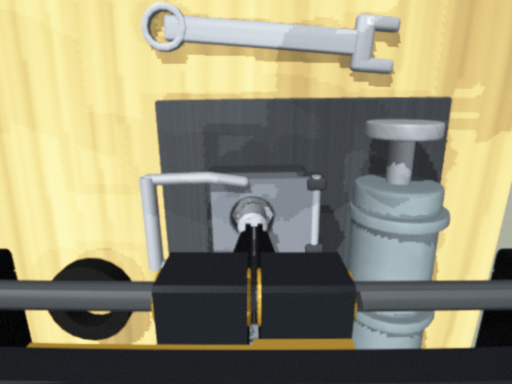

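The bolt end at (252,215) lines up in x with the shut fingers (column 254). I'll shift 4 mm left, then go down.

Emit:
move_arm:
  rows:
    - {"tx": -0.05,"ty": 0.6,"tz": 0.4,"rx": 0,"ry": 0,"rz": 0,"grip": 0}
    - {"tx": 0,"ty": 0.5,"tz": 0,"rx": 0,"ry": 0,"rz": 0,"grip": 0}
    - {"tx": 0,"ty": 0.2,"tz": 0,"rx": 0,"ry": 0,"rz": 0,"grip": 0}
    - {"tx": 0,"ty": 0.2,"tz": 0,"rx": 0,"ry": 0,"rz": 0,"grip": 0}
    - {"tx": 0,"ty": 0,"tz": 0,"rx": 0,"ry": 0,"rz": 0,"grip": 0}
    - {"tx": 0,"ty": 0,"tz": 0,"rx": 0,"ry": 0,"rz": 0,"grip": 0}

```text
t: 3.95
eef_pos: [591.7, 167.9, 93.7]
tcp_rot: [-1.571, -0.0, 0.024]
ft_force: [0.1, 0.6, -0.3]
opening: 0.001
```

Emit:
move_arm:
  rows:
    - {"tx": 0,"ty": 0.1,"tz": 0,"rx": 0,"ry": 0,"rz": 0,"grip": 0}
    - {"tx": 0,"ty": 0,"tz": 0,"rx": 0,"ry": 0,"rz": 0,"grip": 0}

```text
t: 4.12
eef_pos: [591.8, 168.0, 93.1]
tcp_rot: [-1.571, -0.001, 0.024]
ft_force: [-1.3, -0.9, 3.3]
opening: 0.005
```

Emit:
move_arm:
  rows:
    - {"tx": 0,"ty": 0.1,"tz": 0,"rx": 0,"ry": 0,"rz": 0,"grip": 0}
    - {"tx": 0,"ty": 0,"tz": 0,"rx": 0,"ry": 0,"rz": 0,"grip": 0}

```text
t: 4.28
eef_pos: [591.8, 168.0, 92.6]
tcp_rot: [-1.571, -0.001, 0.024]
ft_force: [-2.5, -1.4, 10.1]
opening: 0.003
```

The left bolt went from 3 to 10 N over 1 mm with no give, so it's tight. Next, the middle bolt.

Emit:
move_arm:
  rows:
    - {"tx": 0,"ty": -1.0,"tz": 0,"rx": 0,"ry": 0,"rz": 0,"grip": 0}
    - {"tx": 0.1,"ty": -1.1,"tz": -1.06,"rx": 0,"ry": 0,"rz": 0,"grip": 0}
    - {"tx": 0,"ty": 0,"tz": -3.2,"rx": 0,"ry": 0,"rz": 0,"grip": 0}
    - {"tx": 0,"ty": 0,"tz": -3.2,"rx": 0,"ry": 0,"rz": 0,"grip": 0}
    - {"tx": 0,"ty": 0,"tz": -3.2,"rx": 0,"ry": 0,"rz": 0,"grip": 0}
    - {"tx": 0,"ty": 0.5,"tz": 0,"rx": 0,"ry": 0,"rz": 0,"grip": 0}
    - {"tx": 0,"ty": 0.5,"tz": 0,"rx": 0,"ry": 0,"rz": 0,"grip": 0}
    - {"tx": 0,"ty": 0,"tz": 0,"rx": 0,"ry": 0,"rz": 0,"grip": 0}
    - {"tx": 0,"ty": 0,"tz": 0,"rx": 0,"ry": 0,"rz": 0,"grip": 0}

```text
t: 5.03
eef_pos: [595.1, 62.0, 102.6]
tcp_rot: [-1.571, 0.0, 0.025]
ft_force: [0.0, 0.6, -0.4]
opening: 0.007
```

```bash
python3 - <<'E'
from cell import env
import cv2,numpy as np
im,d=env.read_camera("wrist"); cv2.imwrite("pics/w3.png",im)
s=env.state(); print(s['eef_pos'],s['tcp_rot'],s['ft_force'])
E
```

```text
[595.18898533  62.20876031 102.74476892] [-1.57081295e+00  5.39877004e-05  2.50983991e-02] [-0.21552558  0.6443169   0.26457722]
```

View pics/w3.png

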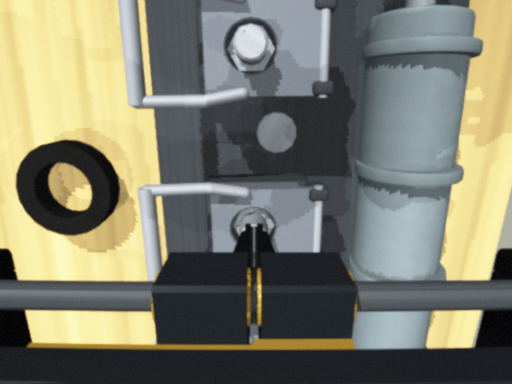

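The fingers stand over the middle bolt (254,222), in line with it. Going down to just above contact, then in small steps.

Emit:
move_arm:
  rows:
    - {"tx": 0,"ty": 0.5,"tz": 0,"rx": 0,"ry": 0,"rz": 0,"grip": 0}
    - {"tx": 0,"ty": 0.35,"tz": 0,"rx": 0,"ry": 0,"rz": 0,"grip": 0}
    - {"tx": 0,"ty": 0,"tz": 0,"rx": 0,"ry": 0,"rz": 0,"grip": 0}
    - {"tx": 0,"ty": 0,"tz": 0,"rx": 0,"ry": 0,"rz": 0,"grip": 0}

```text
t: 5.42
eef_pos: [595.1, 61.8, 93.8]
tcp_rot: [-1.571, 0.001, 0.025]
ft_force: [0.8, 0.5, -0.5]
opening: 0.005
```

Emit:
move_arm:
  rows:
    - {"tx": 0,"ty": 0.15,"tz": 0,"rx": 0,"ry": 0,"rz": 0,"grip": 0}
    - {"tx": 0,"ty": 0,"tz": 0,"rx": 0,"ry": 0,"rz": 0,"grip": 0}

```text
t: 5.58
eef_pos: [595.2, 61.6, 92.5]
tcp_rot: [-1.571, -0.0, 0.024]
ft_force: [-0.4, 0.4, 1.1]
opening: 0.004
```

Emit:
move_arm:
  rows:
    - {"tx": 0,"ty": 0.1,"tz": 0,"rx": 0,"ry": 0,"rz": 0,"grip": 0}
    - {"tx": 0,"ty": 0,"tz": 0,"rx": 0,"ry": 0,"rz": 0,"grip": 0}

```text
t: 5.75
eef_pos: [595.2, 61.5, 91.6]
tcp_rot: [-1.571, -0.0, 0.024]
ft_force: [0.2, 1.8, 1.4]
opening: 0.009
```

Emit:
move_arm:
  rows:
    - {"tx": 0,"ty": 0.1,"tz": 0,"rx": 0,"ry": 0,"rz": 0,"grip": 0}
    - {"tx": 0,"ty": 0,"tz": 0,"rx": 0,"ry": 0,"rz": 0,"grip": 0}

```text
t: 5.92
eef_pos: [595.2, 61.4, 90.6]
tcp_rot: [-1.571, -0.0, 0.024]
ft_force: [0.3, -0.2, 0.6]
opening: 0.006
```

The middle bolt seems to give: 91.6 to 90.6 with only about 1 N. I'll press further to confirm, and to clear 1 N.

Emit:
move_arm:
  rows:
    - {"tx": 0,"ty": 0.2,"tz": 0,"rx": 0,"ry": 0,"rz": 0,"grip": 0}
    - {"tx": 0,"ty": 0.15,"tz": 0,"rx": 0,"ry": 0,"rz": 0,"grip": 0}
    - {"tx": 0,"ty": 0,"tz": 0,"rx": 0,"ry": 0,"rz": 0,"grip": 0}

```text
t: 6.17
eef_pos: [595.3, 61.4, 86.9]
tcp_rot: [-1.571, -0.0, 0.024]
ft_force: [1.0, 0.9, 1.6]
opening: 0.001
```

Emit:
move_arm:
  rows:
    - {"tx": 0,"ty": 0.15,"tz": 0,"rx": 0,"ry": 0,"rz": 0,"grip": 0}
    - {"tx": 0,"ty": 0,"tz": 0,"rx": 0,"ry": 0,"rz": 0,"grip": 0}

```text
t: 6.33
eef_pos: [595.3, 61.4, 85.6]
tcp_rot: [-1.571, -0.0, 0.024]
ft_force: [0.5, 0.6, 3.0]
opening: 0.003
```

Emit:
move_arm:
  rows:
    - {"tx": 0,"ty": 0.1,"tz": 0,"rx": 0,"ry": 0,"rz": 0,"grip": 0}
    - {"tx": 0,"ty": 0,"tz": 0,"rx": 0,"ry": 0,"rz": 0,"grip": 0}

```text
t: 6.5
eef_pos: [595.3, 61.4, 85.4]
tcp_rot: [-1.571, -0.001, 0.024]
ft_force: [-2.8, 0.5, 10.9]
opening: 0.003
```

The middle bolt gave 8 mm at under 3 N, then hit its stop at 85.5. The right one must still be tapped.

Emit:
move_arm:
  rows:
    - {"tx": 0,"ty": -1.0,"tz": 0,"rx": 0,"ry": 0,"rz": 0,"grip": 0}
    - {"tx": 0,"ty": -1.0,"tz": 0,"rx": 0,"ry": 0,"rz": 0,"grip": 0}
    - {"tx": 0.1,"ty": -1.0,"tz": -1.05,"rx": 0,"ry": 0,"rz": 0,"grip": 0}
    - {"tx": 0,"ty": 0,"tz": -3.1,"rx": 0,"ry": 0,"rz": 0,"grip": 0}
    - {"tx": 0,"ty": 0,"tz": -3.2,"rx": 0,"ry": 0,"rz": 0,"grip": 0}
    - {"tx": 0,"ty": 0,"tz": -3.1,"rx": 0,"ry": 0,"rz": 0,"grip": 0}
    - {"tx": 0,"ty": 0.6,"tz": 0,"rx": 0,"ry": 0,"rz": 0,"grip": 0}
    - {"tx": 0,"ty": 0.6,"tz": 0,"rx": 0,"ry": 0,"rz": 0,"grip": 0}
    - {"tx": 0,"ty": 0,"tz": 0,"rx": 0,"ry": 0,"rz": 0,"grip": 0}
    - {"tx": 0,"ty": 0,"tz": 0,"rx": 0,"ry": 0,"rz": 0,"grip": 0}

```text
t: 7.33
eef_pos: [598.4, -42.3, 102.4]
tcp_rot: [-1.571, 0.001, 0.025]
ft_force: [-0.8, 0.2, -0.1]
opening: 0.005
```

```bash
python3 - <<'E'
from cell import env
import cv2,numpy as np
im,d=env.read_camera("wrist"); cv2.imwrite("pics/w4.png",im)
s=env.state(); print(s['eef_pos'],s['tcp_rot'],s['ft_force'])
E
```

```text
[598.626337   -42.15360973 102.63761955] [-1.57074503e+00  4.42495371e-04  2.51189551e-02] [ 0.38856526 -0.7042463  -0.4049694 ]
```

View pics/w4.png

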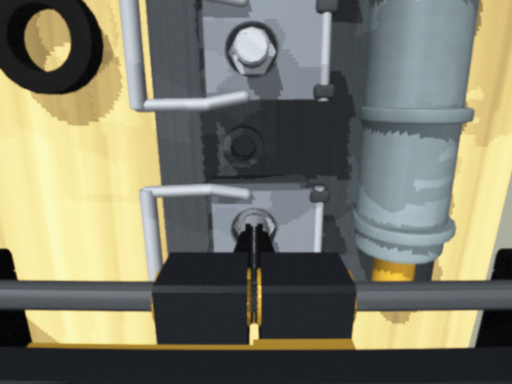

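The right bolt (253,222) is in line with the fingers, and the middle bolt is back up at (250,46). Tapping the right one.

Emit:
move_arm:
  rows:
    - {"tx": 0,"ty": 0.5,"tz": 0,"rx": 0,"ry": 0,"rz": 0,"grip": 0}
    - {"tx": 0,"ty": 0.4,"tz": 0,"rx": 0,"ry": 0,"rz": 0,"grip": 0}
    - {"tx": 0,"ty": 0,"tz": 0,"rx": 0,"ry": 0,"rz": 0,"grip": 0}
    - {"tx": 0,"ty": 0,"tz": 0,"rx": 0,"ry": 0,"rz": 0,"grip": 0}

```text
t: 7.72
eef_pos: [598.6, -42.7, 93.3]
tcp_rot: [-1.571, 0.001, 0.025]
ft_force: [0.3, -0.3, -0.7]
opening: 0.009
```

Emit:
move_arm:
  rows:
    - {"tx": 0,"ty": 0.15,"tz": 0,"rx": 0,"ry": 0,"rz": 0,"grip": 0}
    - {"tx": 0,"ty": 0,"tz": 0,"rx": 0,"ry": 0,"rz": 0,"grip": 0}

```text
t: 7.88
eef_pos: [598.7, -42.8, 92.5]
tcp_rot: [-1.571, -0.0, 0.024]
ft_force: [-0.8, 1.5, 5.2]
opening: 0.004
```

Emit:
move_arm:
  rows:
    - {"tx": 0,"ty": 0.1,"tz": 0,"rx": 0,"ry": 0,"rz": 0,"grip": 0}
    - {"tx": 0,"ty": 0,"tz": 0,"rx": 0,"ry": 0,"rz": 0,"grip": 0}

```text
t: 8.05
eef_pos: [598.8, -42.8, 92.4]
tcp_rot: [-1.571, -0.001, 0.024]
ft_force: [-3.0, 2.3, 14.2]
opening: -0.002
```

The right bolt is tight: 14 N with no give at 92.4. So the middle bolt is the loose one. Going above its bar at about (533.5, 59.6), opening to 28 %.

Emit:
move_arm:
  rows:
    - {"tx": 0,"ty": -1.3,"tz": 0,"rx": 0,"ry": 0,"rz": 0,"grip": 0}
    - {"tx": 0,"ty": -1.3,"tz": 0,"rx": 0,"ry": 0,"rz": 0,"grip": 0}
    - {"tx": -1.0,"ty": -1.5,"tz": 1.4,"rx": 0,"ry": 0,"rz": 0,"grip": 28}
    - {"tx": -1.5,"ty": 0,"tz": 3.0,"rx": 0,"ry": 0,"rz": 0,"grip": 28}
    - {"tx": -1.8,"ty": 0,"tz": 3.0,"rx": 0,"ry": 0,"rz": 0,"grip": 28}
    - {"tx": -2.0,"ty": 0,"tz": 3.0,"rx": 0,"ry": 0,"rz": 0,"grip": 28}
    - {"tx": 0,"ty": 0,"tz": 0,"rx": 0,"ry": 0,"rz": 0,"grip": 28}
    - {"tx": 0,"ty": 0,"tz": 0,"rx": 0,"ry": 0,"rz": 0,"grip": 28}
    - {"tx": 0,"ty": 0,"tz": 0,"rx": 0,"ry": 0,"rz": 0,"grip": 28}

```text
t: 8.8
eef_pos: [533.7, 59.4, 132.3]
tcp_rot: [-1.571, -0.001, 0.025]
ft_force: [0.0, 0.4, -0.6]
opening: 0.276
```

```bash
python3 - <<'E'
from cell import env
import cv2,numpy as np
c=env.calibration("wrist")
im,d=env.read_camera("wrist"); cv2.imwrite("pics/w5.png",im); np.save("pics/w5c.npy",c,allow_pickle=True)
im,d=env.read_camera("top"); cv2.imwrite("pics/top5.png",cv2.resize(im[120:230,165:305],None,fx=5,fy=5,interpolation=cv2.INTER_CUBIC))
s=env.state(); print(s['eef_pos'],s['tcp_rot'],s['ft_force'],s['opening'])
E
```

```text
[533.89624869  58.71901422 132.07909512] [-1.57096486e+00 -4.64613512e-04  2.31793286e-02] [-0.37066432 -0.5649824   0.02483862] 0.2803252494397569
```

View pics/w5.png

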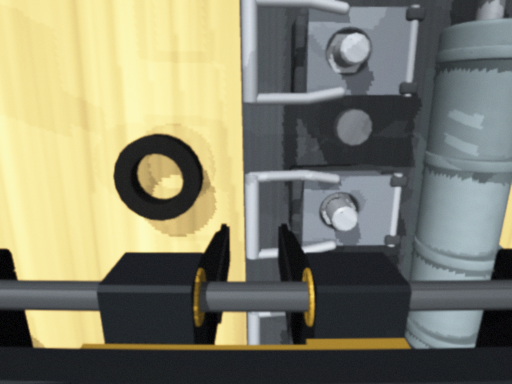

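View pics/top5.png

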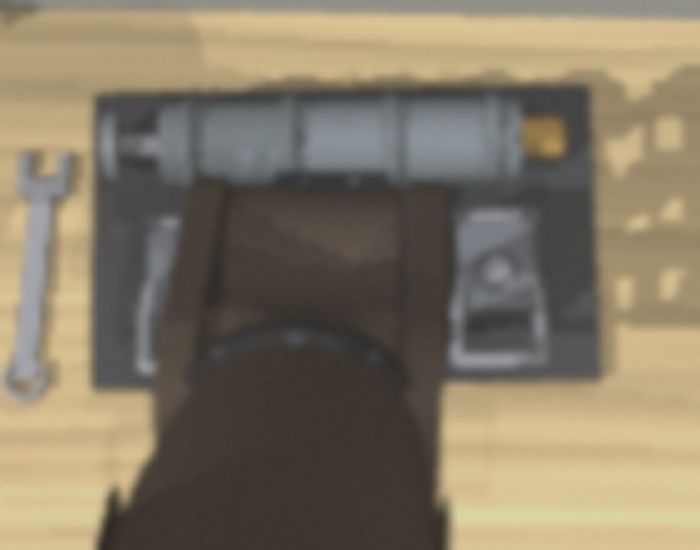

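The bar is centred between the fingers, at column 251 with the finger gap centred on 255. Its rows run 172–255. I'll check this numerically.

```bash
python3 - <<'E'
from h import *
C=np.load("pics/w5c.npy",allow_pickle=True).item()
np.set_printoptions(precision=1,suppress=True)
print(plane(C,[(251.5,172),(252.5,255),(252,214)],66), plane(C,[(344,217)],74))
E
```

```text
[[531.7  89.4  66. ]
 [533.7  29.5  66. ]
 [532.7  60.2  66. ]] [[593.3  62.4  74. ]]
```

The bar's middle comes out at (532.7, 59.4), against the TCP at (533.9, 58.7). Going down around it.

Emit:
move_arm:
  rows:
    - {"tx": -0.05,"ty": 1.2,"tz": 0.05,"rx": 0,"ry": 0,"rz": 0,"grip": 28}
    - {"tx": 0,"ty": 1.2,"tz": 0,"rx": 0,"ry": 0,"rz": 0,"grip": 28}
    - {"tx": 0,"ty": 1.2,"tz": 0,"rx": 0,"ry": 0,"rz": 0,"grip": 28}
    - {"tx": 0,"ty": 1.2,"tz": 0,"rx": 0,"ry": 0,"rz": 0,"grip": 28}
    - {"tx": 0,"ty": 1.0,"tz": 0,"rx": 0,"ry": 0,"rz": 0,"grip": 28}
    - {"tx": 0,"ty": 0.6,"tz": 0,"rx": 0,"ry": 0,"rz": 0,"grip": 28}
    - {"tx": 0,"ty": 0,"tz": 0,"rx": 0,"ry": 0,"rz": 0,"grip": 28}
    - {"tx": 0,"ty": 0,"tz": 0,"rx": 0,"ry": 0,"rz": 0,"grip": 28}

```text
t: 9.57
eef_pos: [532.9, 59.6, 68.0]
tcp_rot: [-1.571, 0.0, 0.024]
ft_force: [-0.1, 0.3, 0.3]
opening: 0.281
```

Emit:
move_arm:
  rows:
    - {"tx": 0,"ty": 0,"tz": 0,"rx": 0,"ry": 0,"rz": 0,"grip": 0}
    - {"tx": 0,"ty": 0,"tz": 0,"rx": 0,"ry": 0,"rz": 0,"grip": 0}
    - {"tx": 0,"ty": 0,"tz": 0,"rx": 0,"ry": 0,"rz": 0,"grip": 0}
    - {"tx": 0,"ty": 0,"tz": 0,"rx": 0,"ry": 0,"rz": 0,"grip": 0}
    - {"tx": 0,"ty": 0,"tz": 0,"rx": 0,"ry": 0,"rz": 0,"grip": 0}
    - {"tx": 0,"ty": 0,"tz": 0,"rx": 0,"ry": 0,"rz": 0,"grip": 0}

```text
t: 10.07
eef_pos: [532.8, 59.9, 68.5]
tcp_rot: [-1.571, -0.0, 0.024]
ft_force: [-1.9, -0.3, 5.6]
opening: 0.095
```

```bash
python3 - <<'E'
from cell import env
import cv2,numpy as np
im,d=env.read_camera("scene"); cv2.imwrite("pics/s6.png",cv2.resize(im[140:280,170:350],None,fx=4,fy=4,interpolation=cv2.INTER_CUBIC))
s=env.state(); print(s['eef_pos'],s['tcp_rot'],s['ft_force'],s['opening'])
E
```

```text
[532.81871657  59.94561257  68.48436071] [-1.57094312e+00 -5.23944277e-04  2.42085494e-02] [-0.66536442  0.59569399  5.0993633 ] 0.09881270485404452
```

View pics/s6.png

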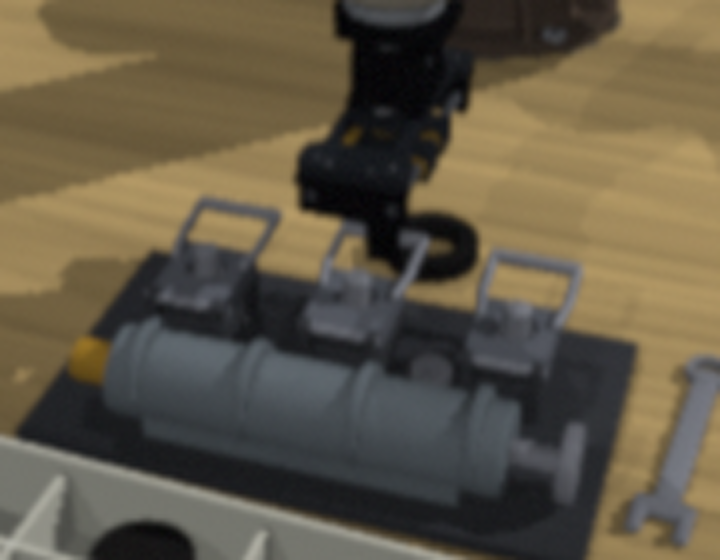

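The fingers grip the bar: the opening is 0.098, about 9.3 mm, and the scene picture shows them on the middle bar. I'll lift along the hinge arc (radius 102 mm).

Emit:
move_arm:
  rows:
    - {"tx": 0.05,"ty": -0.51,"tz": 0,"rx": 0,"ry": 0,"rz": 0,"grip": 0}
    - {"tx": 0.1,"ty": -0.51,"tz": 0,"rx": 0,"ry": 0,"rz": 0,"grip": 0}
    - {"tx": 0.12,"ty": -0.5,"tz": 0,"rx": 0,"ry": 0,"rz": 0,"grip": 0}
    - {"tx": 0.13,"ty": -0.5,"tz": 0,"rx": 0,"ry": 0,"rz": 0,"grip": 0}
    - {"tx": 0.16,"ty": -0.48,"tz": 0,"rx": 0,"ry": 0,"rz": 0,"grip": 0}
    - {"tx": 0.19,"ty": -0.48,"tz": 0,"rx": 0,"ry": 0,"rz": 0,"grip": 0}
    - {"tx": 0.21,"ty": -0.46,"tz": 0,"rx": 0,"ry": 0,"rz": 0,"grip": 0}
    - {"tx": 0.23,"ty": -0.46,"tz": 0,"rx": 0,"ry": 0,"rz": 0,"grip": 0}

```text
t: 10.78
eef_pos: [543.9, 60.3, 107.5]
tcp_rot: [-1.571, 0.002, 0.024]
ft_force: [-4.6, 1.2, 0.5]
opening: 0.095
```

```bash
python3 - <<'E'
from cell import env
import cv2,numpy as np
im,d=env.read_camera("scene"); cv2.imwrite("pics/s7.png",cv2.resize(im[140:280,170:350],None,fx=4,fy=4,interpolation=cv2.INTER_CUBIC))
s=env.state(); print(s['eef_pos'],s['tcp_rot'],s['ft_force'],s['opening'])
E
```

```text
[544.27436776  60.3213515  108.22384608] [-1.57072332  0.00161132  0.02403452] [-7.8104889   0.24666931  2.42895612] 0.09568987454355714
```

View pics/s7.png

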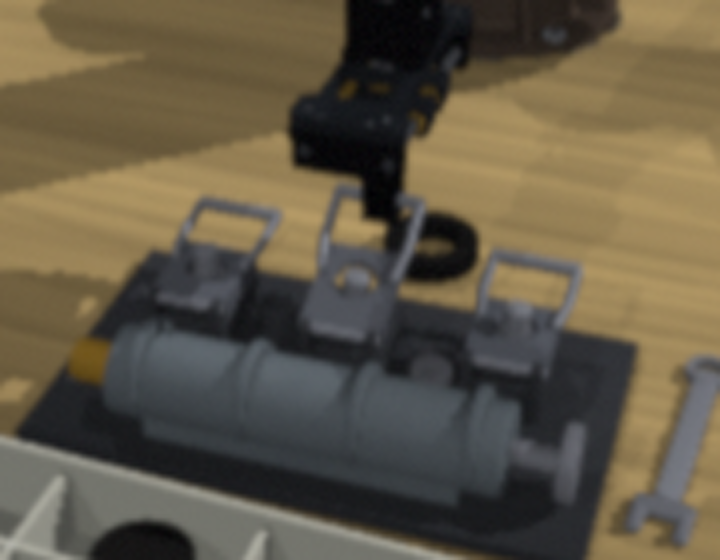

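The middle cap is opening (about 0.4 rad), and the force is mild at -8 N in x. Continuing the arc with slightly less forward motion.

Emit:
move_arm:
  rows:
    - {"tx": 0.2,"ty": -0.44,"tz": 0,"rx": 0,"ry": 0,"rz": 0,"grip": 0}
    - {"tx": 0.22,"ty": -0.44,"tz": 0,"rx": 0,"ry": 0,"rz": 0,"grip": 0}
    - {"tx": 0.28,"ty": -0.41,"tz": 0,"rx": 0,"ry": 0,"rz": 0,"grip": 0}
    - {"tx": 0.31,"ty": -0.41,"tz": 0,"rx": 0,"ry": 0,"rz": 0,"grip": 0}
    - {"tx": 0.34,"ty": -0.38,"tz": 0,"rx": 0,"ry": 0,"rz": 0,"grip": 0}
    - {"tx": 0.35,"ty": -0.37,"tz": 0,"rx": 0,"ry": 0,"rz": 0,"grip": 0}

```text
t: 11.33
eef_pos: [560.8, 60.9, 132.3]
tcp_rot: [-1.571, 0.003, 0.024]
ft_force: [-10.3, 1.7, 4.7]
opening: 0.096
```

Emit:
move_arm:
  rows:
    - {"tx": 0.38,"ty": -0.34,"tz": 0,"rx": 0,"ry": 0,"rz": 0,"grip": 0}
    - {"tx": 0.38,"ty": -0.34,"tz": 0,"rx": 0,"ry": 0,"rz": 0,"grip": 0}
    - {"tx": 0.41,"ty": -0.3,"tz": 0,"rx": 0,"ry": 0,"rz": 0,"grip": 0}
    - {"tx": 0.42,"ty": -0.3,"tz": 0,"rx": 0,"ry": 0,"rz": 0,"grip": 0}
    - {"tx": 0.44,"ty": -0.27,"tz": 0,"rx": 0,"ry": 0,"rz": 0,"grip": 0}
    - {"tx": 0,"ty": 0,"tz": 0,"rx": 0,"ry": 0,"rz": 0,"grip": 0}
    - {"tx": 0,"ty": 0,"tz": 0,"rx": 0,"ry": 0,"rz": 0,"grip": 0}
    - {"tx": 0,"ty": 0,"tz": 0,"rx": 0,"ry": 0,"rz": 0,"grip": 0}
    - {"tx": 0,"ty": 0,"tz": 0,"rx": 0,"ry": 0,"rz": 0,"grip": 0}

```text
t: 12.08
eef_pos: [582.1, 61.5, 148.8]
tcp_rot: [-1.57, -0.001, 0.024]
ft_force: [-8.4, 2.5, 11.9]
opening: 0.095
```

```bash
python3 - <<'E'
from cell import env
import cv2,numpy as np
im,d=env.read_camera("scene"); cv2.imwrite("pics/s8.png",cv2.resize(im[140:280,170:350],None,fx=4,fy=4,interpolation=cv2.INTER_CUBIC))
im,d=env.read_camera("wrist"); cv2.imwrite("pics/w8.png",im)
s=env.state(); print(s['t'],s['eef_pos'],s['tcp_rot'],s['ft_force'],s['opening'],s['qvel'])
E
```

```text
12.1833 [582.08081389  61.50296782 148.79956378] [-1.57048640e+00 -1.11324097e-03  2.42153737e-02] [-8.70026388  3.79038858 12.38002448] 0.09392306997392952 [-0.00061868  0.00017999 -0.00035916 -0.00055085 -0.00057379 -0.00107757]
```

View pics/s8.png

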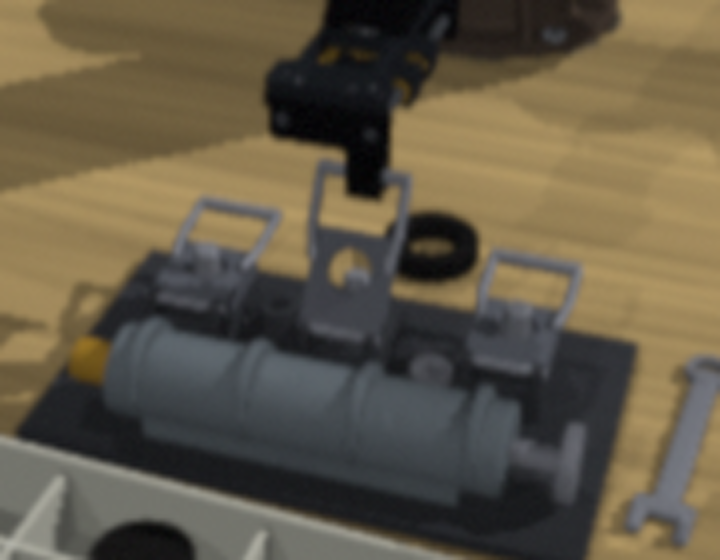

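View pics/w8.png

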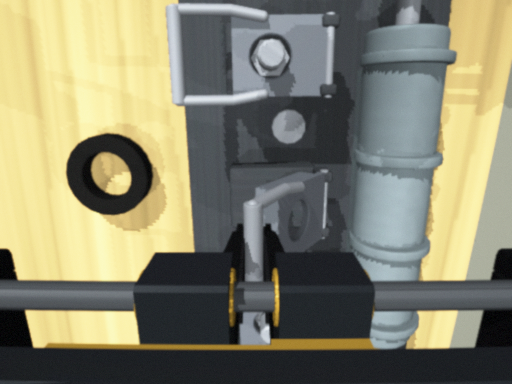

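The TCP moved 49 mm in x and 80 mm up. On the 102 mm arc that is about 0.94 rad (54°). The bar at (254,220) is between the pads, the other caps are shut, and the bystanders look unmoved. Handing in.

```bash
python3 - <<'E'
from cell import env
print(env.job_done())
s=env.state(); print(s['t'],s['eef_pos'],s['ft_force'],s['opening'])
E
```

```text
the job is handed in; nothing more can be done
None
the job is handed in; nothing more can be done
```

The middle bolt is the loose one. I lifted its cap to about 54° and handed the job in with the bar still held; no verdict came back.

- **Taps, left to right:** the left bolt took 10 N and the right one 14 N without giving. The middle bolt gave about 8 mm at no more than 3 N, then met its stop; the next wrist picture showed it back up.
- **Lift:** I pinched the middle cap's bar front and back and followed the hinge arc. The 0.94 rad (54°) comes from how far the TCP moved, not from measuring the cap itself.
- **Last checks, at 12.2 s:**
  - The arm was still and the finger opening was about 9 mm, on the 10 mm bar.
  - The pictures showed the middle cap open and the other two shut.
  - The wrench, tape, spacer and collar looked unmoved. The link, elbow and tin were not in the last pictures; the arm kept well clear of them.
- **Remaining force:** about 15 N stayed on the wrist at the end, because my arc didn't match the hinge exactly. That is far below the 120 N limit.

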